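# Close the paint pressure pot evenly

### The arm

A 7-joint arm with a two-finger parallel gripper is mounted at the origin on a cart in front of the work surface, level with it; the furniture and walls round the work are solid. World frame = base frame: x ahead of the robot, y to its left, z up, the work surface at z = 0. Lengths are in m, angles in rad, forces in N, time in s.
With the tool pointing down it reaches from about 0.4 to 0.85 m from the base axis. Payload 4.5 kg.
Tool frame: the origin (TCP) lies midway between the tips of the shut fingers; the grasp point (between the pads) lies 19 mm behind it; z points along the fingers, y is the line along which they close (so a half turn about z gives the same grasp; the last joint's range is limited). The gripper opens to 88 mm and grips with 3 to 60 N. Pads are 18 mm wide; open, the fingers measure 123 mm over their backs; the gripper's body (75 mm by 187 mm) begins 45 mm behind the grasp point.
Start: joints at [-1.29, 0.689, -0.195, 1.565, 0.157, 0.902, -0.215], TCP at [0.153, 0.606, 0.239] pointing down, gripper open.
Joint ranges: [-3.01, 3.01], [-0.46, 2.08], [-1.47, 1.51], [0.13, 2.56], [-1, 4.14], [0.04, 2.09], [-2.66, 2.66]. Speed limits (rad/s): [2.57, 2.57, 3.14, 3.14, 3.14, 3.14, 3.14].

### API

Orientations are given as a unit quaternion [x, y, z, w].
In Python, from plant import r gives the robot as it stands.
- The arm moves only by the tool carry_out, never from a script. Its argument "plan" is a list of rows, each an object with "rot": the turn, a rotation vector about the tool's x, y, z in rad, a list of three; "xyz": the shift along the tool's x, y, z in m, a list of three; "grip": the closure in counts, from 0 (fully open) to 255 (shut). In form: [{"rot": [wx, wy, wz], "xyz": [dx, dy, dz], "grip": grip}, ...]. A call has 1 to 8 rows; each row is the pose to reach, as a shift and turn from the pose commanded when the call began, along the tool's axes at that moment; what a row does not reach only later rows make up. A row lasts 1/12 s, in which the tool goes at most 41.7 mm and 7.16 degrees, less where a joint would pass 70% of its speed; a pose out of reach is approached as far as the arm can. A call with a gripper value outside its range is refused whole. The fingers move at their own pace and stop on an object; "squeeze" is the grip in N (left out, the last holds). Time passes only in rows, so rows that repeat a pose let the fingers close. It gives the time, the measured TCP pose, the force, the opening and the grip force at its end, in the units of the state.
- r.get_state(): the state, without advancing time (a new reading comes with each control period).
- r.snapshot(name): name is "side" or "top"; returns the picture (420x560x3 uint8, red, green, blue); there is no depth.
- r.camera_params(name): a dict with "fx", "fy", "cx", "cy" (pixels), "distortion" ([k1, k2, p1, p2, k3] as OpenCV has them; the pictures are not rectified), "position" and "attitude" of the camera in the world. Camera axes: x right, y down, z forward; pixel columns grow to the right and rows downward; lengths in m; the calibration is good to about 2 mm. A picture is of the moment at which its call begins. camera_params takes no time and is no camera call.
- r.finish_job(): hands the job in; it is judged then, once.
The state is a dict: "clock": time; "q": joint angles; "qd": joint speeds; "joint_torque": joint torques, N m; "tool_pos": TCP position; "eef_rot": TCP orientation; "contact_force": force on the tool from outside, world axes, zero at the start; "moment": the same for the moment, N m; "opening": opening from 0.0 (shut) to 1.0 (fully open); "finger_force": force on a finger pad.
Only numpy, scipy, OpenCV 4.12 (cv2) and the standard library are available. Lean on these libraries where they do the work, as an engineer would, in place of code of your own. Each camera call takes 0.05 s, during which the arm holds its last target. There are 200 camera calls.

### The job

Finish closing the half-closed paint pressure pot: swing the one claw that stands aside in over the lid, and turn the two slack T-screws down level with the pair that is already half-way. Then screw all four fully home on their stops crosswise, one screw and next the one opposite before the other two, so that the lid goes down evenly and never gets badly crooked on its gasket. Leave the cans and the tin around the pot where they stand.

Things in the scene. Friction and masses are not known exactly. Their poses are not given: they have to be found in the camera images.
- pot: small round paint pressure pot, painted grey steel, fixed on the bench; flange 208 mm across, its top 121 mm above the bench. Origin: centre of its underside; z up. Four posts stand round it, each with a short dark claw that holds an upright T-screw over the lid. The screws stand 80 mm from the pot's axis, 90 degrees apart; clockwise from above a, b, c, d: a opposite c, b opposite d
- lid_rim (a point): loose aluminium lid, 204 mm across, 8 mm thick, 0.6 kg, on a springy gasket; this point is the centre of its underside, z its normal. It starts level, about 129 mm above the bench, and seats 3 mm lower. One screw home, its opposite half-way, tips it 0.02 rad, which is allowed; two neighbours home first tip it too far. Fittings in its middle reach 195 mm above the bench, within 45 mm of the axis
- claw_a (a joint): swing of claw a about its vertical post, the only claw that moves (the others already reach over the lid); 0 = in over the lid, against its stop, pointing to the pot's axis; positive = swung outward, counter-clockwise from above, up to 1.6 rad; it starts at 1.2 to 1.5. It closes clockwise. Stiff: it stays where it is left, 0.25 N m.
- pivot_a (a point): top of the swing post of claw a, on the axis of its swing, 183 mm above the bench; T-screw a stands 36 mm from this axis
- bar_a (a point): centre of the T-bar of screw a (on the swinging claw), a level steel bar 70 mm long, 12 mm thick, 18 mm high, rounded edges, to be gripped across its 12 mm; x axis along the bar, z up. It starts 222 mm above the bench. Under the bar's lower face there is a 12 mm round neck 15 mm high, then a 20 mm round collar
- bar_b (a point): centre of the T-bar of screw b, a level steel bar 70 mm long, 12 mm thick, 18 mm high, rounded edges, to be gripped across its 12 mm; x axis along the bar, z up. It starts 219 mm above the bench. Under the bar's lower face there is a 12 mm round neck 15 mm high, then a 20 mm round collar
- bar_c (a point): centre of the T-bar of screw c, a level steel bar 70 mm long, 12 mm thick, 18 mm high, rounded edges, to be gripped across its 12 mm; x axis along the bar, z up. It starts 222 mm above the bench. Under the bar's lower face there is a 12 mm round neck 15 mm high, then a 20 mm round collar
- bar_d (a point): centre of the T-bar of screw d, a level steel bar 70 mm long, 12 mm thick, 18 mm high, rounded edges, to be gripped across its 12 mm; x axis along the bar, z up. It starts 219 mm above the bench. Under the bar's lower face there is a 12 mm round neck 15 mm high, then a 20 mm round collar
- screw_a (a joint): turn of screw a, rad, growing clockwise from above (tightening); slack: starts at 0 to 0.3, its foot 2 to 3 mm above the lid; stops dead at 2.5 (collar down on the claw = fully home). Quick thread: the screw and its bar go down 2.5 mm per rad. Turning takes about 0.15 N m; it stays where it is left
- screw_b (a joint): turn of screw b, rad, growing clockwise from above (tightening); already half-way: starts at 1.1 to 1.3, its foot on the lid; stops dead at 2.5 (collar down on the claw = fully home). Quick thread: the screw and its bar go down 2.5 mm per rad. Turning takes about 0.15 N m; it stays where it is left
- screw_c (a joint): turn of screw c, rad, growing clockwise from above (tightening); slack: starts at 0 to 0.3, its foot 2 to 3 mm above the lid; stops dead at 2.5 (collar down on the claw = fully home). Quick thread: the screw and its bar go down 2.5 mm per rad. Turning takes about 0.15 N m; it stays where it is left
- screw_d (a joint): turn of screw d, rad, growing clockwise from above (tightening); already half-way: starts at 1.1 to 1.3, its foot on the lid; stops dead at 2.5 (collar down on the claw = fully home). Quick thread: the screw and its bar go down 2.5 mm per rad. Turning takes about 0.15 N m; it stays where it is left
- lube_can: aerosol can, 56 mm across and 185 mm high with a black cap, standing on the bench beyond the pot's right side; origin at the centre of its underside; bystander
- brake_cleaner_a: white aerosol can with an orange-red cap, 66 mm across and 206 mm high, standing behind the pot to the left; origin at the centre of its underside; bystander
- grease_tin: round yellow tin, 68 mm across and 72 mm high, right of the pot; origin at the centre of its underside; bystander

How it is judged:
On the way, in this order (a step that is already met when the one before it is completed fails the run):
1. claw a is swung in over the lid while screw a is still slack (below 0.6 rad) (value of joint claw_a below 0.1 rad and value of joint screw_a below 0.6 rad), for 0.1 s.
2. all four screws are part of the way down (above 0.9 rad), none home yet (below 2.1 rad) (value of joint screw_a between 0.9 and 2.1 rad and value of joint screw_b between 0.9 and 2.1 rad and value of joint screw_c between 0.9 and 2.1 rad and value of joint screw_d between 0.9 and 2.1 rad), for 0.1 s.
3. one screw and the one opposite are home (above 2.3 rad) while the other two are not yet (below 2.15 rad) (((value of joint each of screw_a, screw_c above 2.3 rad and value of joint each of screw_b, screw_d below 2.15 rad) or (value of joint each of screw_b, screw_d above 2.3 rad and value of joint each of screw_a, screw_c below 2.15 rad))), for 0.1 s.
At the end, for the whole second after the job is handed in: claw a within 0.1 rad of its inner stop, all four screws within 0.15 rad of their stops (above 2.35 rad), the lid seated: its underside less than 126.7 mm above the pot's foot, within 8 mm of the pot's axis and level within 0.008 rad (value of joint claw_a below 0.1 rad and value of joint each of screw_a, screw_b, screw_c, screw_d above 2.35 rad and z of lid_rim in the frame of pot below 0.1267 m and angle between lid_rim's own z axis and vertical below 0.008 rad and horizontal distance between lid_rim and pot below 0.008 m); the robot touches nothing.
It fails at once if the lid is crooked by more than 0.0235 rad (angle between lid_rim's own z axis and vertical above 0.0235 rad).
It fails at once if a can or the tin standing by is moved more than 30 mm (distance of any of lube_can, brake_cleaner_a, grease_tin from where it was at the start of the episode above 0.03 m).
It also fails if it takes over 72 s, if anything falls off the work surface, if the arm or the gripper's body presses on something with over 40 N, if the wrist force passes 120 N, or if a joint passes its speed limit or range.

## Working session

There is one attempt and no reset: what is moved stays moved. The work goes in short steps, Python scripts to look and compute and a tool call to move; the robot and the scene stay as the last step left them, time stands still between calls to the robot, and variables do not carry over. Pictures are saved under pics/ and viewed, at most 10 in all, crops included, and the job is handed in when it is done.

Besides the shell and the picture viewer there is one more tool, called after ">>>" as name(argument=value, ...) on one line, values as JSON. carry_out: Moves the arm, as the interface text tells. Its arguments: {"type":"object","properties":{"plan":{"type":"array"},"squeeze":{"type":"number"}},"required":["plan"]}

```bash
mkdir -p pics; ls
python3 - <<'E'
from plant import r
import cv2
for n in("side","top"):
    im=r.snapshot(n); cv2.imwrite(f"pics/{n}0.png",cv2.cvtColor(im,cv2.COLOR_RGB2BGR)); print(r.camera_params(n))
print(r.get_state())
E
```

```text
pics
{'fx': 401.6143304646197, 'fy': 401.6143304646197, 'cx': 277.1894444083476, 'cy': 209.94140361354334, 'distortion': array([-0.04144765,  0.        ,  0.        ,  0.        ,  0.        ]), 'position': array([ 0.46728743, -0.93327614,  0.71337282]), 'attitude': array([ 0.90459308, -0.02470551,  0.01330077, -0.42535172])}
{'fx': 396.48486254853196, 'fy': 396.48486254853196, 'cx': 272.67866379177957, 'cy': 208.91320878505582, 'distortion': array([-0.01093058,  0.        ,  0.        ,  0.        ,  0.        ]), 'position': array([ 0.39834712, -0.26625971,  1.13829259]), 'attitude': array([ 0.71500427, -0.69705438,  0.04048907, -0.03528067])}
{'clock': 0.1, 'q': array([-1.29020608,  0.68989988, -0.19449883,  1.56623029,  0.15731208,
        0.90248079, -0.21509611]), 'qd': array([ 0.00019862,  0.00021148,  0.00071044, -0.00366331,  0.00117961,
        0.00028693,  0.00031816]), 'joint_torque': array([-3.67616391e-03, -5.28499997e+01, -1.27177164e+00, -1.53836793e+01,
       -5.26296452e-02,  2.01359770e-03,  5.41133977e-05]), 'tool_pos': array([0.15260203, 0.60550883, 0.23799243]), 'eef_rot': array([ 1.23047400e-01,  9.92400461e-01, -8.13407397e-04, -3.10182002e-05]), 'contact_force': array([ 0.08290801,  0.28270748, -0.40941931]), 'moment': array([ 0.02616768,  0.02626532, -0.06836412]), 'finger_force': 0.0, 'opening': 1.0051338466451822}
```

View pics/top0.png

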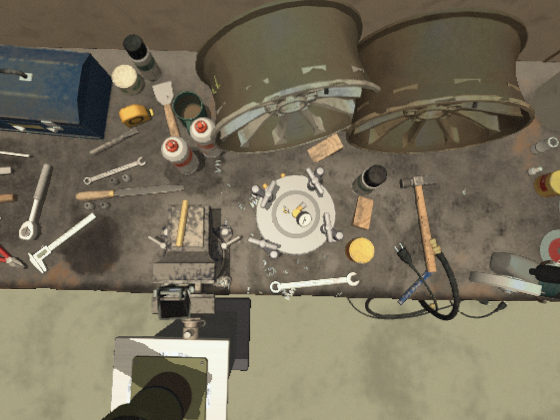

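View pics/side0.png

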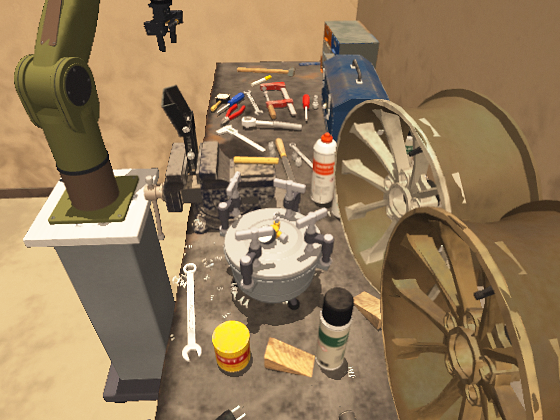

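The top view shows the pot at about (296,214), with robot at the bottom left. I'll enlarge the pot in both views.

Run:
```python
import cv2
def crop(n,x0,y0,w,h,s):
    im=cv2.imread(f"pics/{n}0.png")[y0:y0+h,x0:x0+w]
    im=cv2.resize(im,None,fx=s,fy=s,interpolation=cv2.INTER_CUBIC)
    for k in range(0,w,10):
        cv2.line(im,(k*s,0),(k*s,6 if k%50 else 14),(0,0,255),1); 
        if k%20==0: cv2.putText(im,str(x0+k),(k*s,22),0,.4,(0,0,255),1)
    for k in range(0,h,10):
        cv2.line(im,(0,k*s),(6,k*s),(0,0,255),1)
        if k%20==0: cv2.putText(im,str(y0+k),(8,k*s+4),0,.4,(0,0,255),1)
    cv2.imwrite(f"pics/{n}0c.png",im)
crop("top",240,160,110,100,6); crop("side",205,165,140,110,5)
```

```text
(no output)
```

View pics/top0c.png

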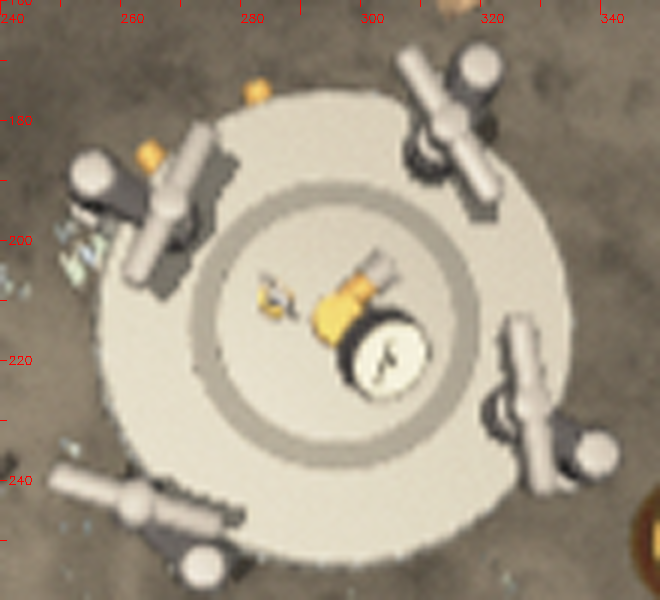

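View pics/side0c.png

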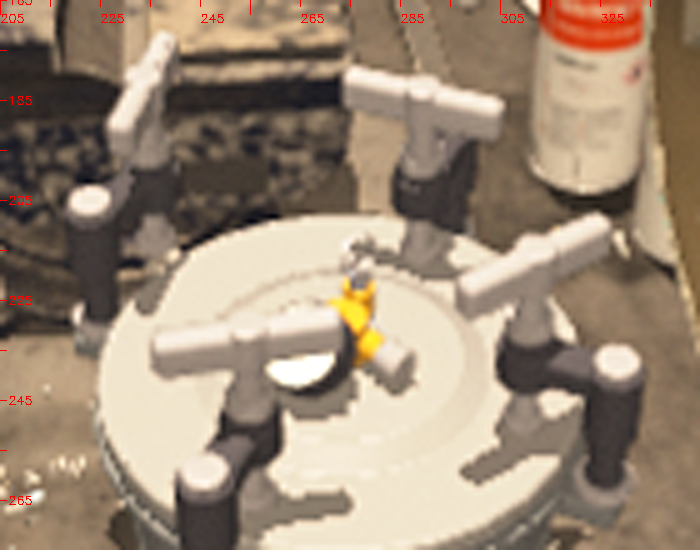

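The crops show claw a at the lower left: pivot (274,254.5), bar (262.5,243.8). Going clockwise, b is at (268,194), c at (314.7,180) and d at (328.5,227). Next I'll turn these into positions.

```bash
cat > h.py <<'E'
from plant import r
import numpy as np, cv2
from scipy.spatial.transform import Rotation as R
def ray(n,uv):
    c=r.camera_params(n)
    K=np.array([[c['fx'],0,c['cx']],[0,c['fy'],c['cy']],[0,0,1]])
    p=cv2.undistortPoints(np.array([[uv]],float),K,c['distortion'])[0,0]
    return c['position'],R.from_quat(c['attitude']).apply([p[0],p[1],1])
def atz(n,uv,z):
    o,d=ray(n,uv); return o+d*(z-o[2])/d[2]
def tri(uvt,uvs):
    A=[];b=[]
    for n,uv in(("top",uvt),("side",uvs)):
        o,d=ray(n,uv); d=d/np.linalg.norm(d); P=np.eye(3)-np.outer(d,d); A.append(P); b.append(P@o)
    A=np.vstack(A); b=np.concatenate(b); x=np.linalg.lstsq(A,b,rcond=None)[0]
    return x,np.linalg.norm(A@x-b)
def tp(n,uv):
    c=r.camera_params(n)
    K=np.array([[c['fx'],0,c['cx']],[0,c['fy'],c['cy']],[0,0,1]])
    Ri=R.from_quat(c['attitude']).inv(); rv=Ri.as_rotvec(); t=-Ri.apply(c['position'])
    return cv2.projectPoints(np.array([uv],float),rv,t,K,c['distortion'])[0][0,0]
E
python3 - <<'E'
from h import *
np.set_printoptions(precision=4,suppress=True)
T=lambda u,v:(240+u/6-.4,160+v/6-.4)
S=lambda u,v:(205+u/5-.4,165+v/5-.4)
D=dict(a=((135,503),(55,476),(222,527),.231,(204,567),(150,82),(92,200)),
b=((170,204),(204,131),(134,280),.228,(92,173),(424,92),None),
c=((448,122),(408,52),(490,197),.231,(481,66),(535,248),(617,360)),
d=((531,404),(519,320),(543,488),.228,(597,454),(247,335),(205,470)))
ax=atz("top",T(336,325),.137); print("axis",ax)
for k,(c,e1,e2,z,p,s,ps) in D.items():
    C=atz("top",T(*c),z);E1=atz("top",T(*e1),z);E2=atz("top",T(*e2),z);P=atz("top",T(*p),.183)
    v=E2-E1; print(k,C,"mid",(E1+E2)/2,"len",np.hypot(*v[:2]),"yaw",np.arctan2(v[1],v[0]),"P",P,"arm",np.hypot(*(C-P)[:2]),"rad",np.hypot(*(C-ax)[:2]),np.hypot(*(P-ax)[:2]))
    print("  tri",*tri(T(*c),S(*s)), *(tri(T(*p),S(*ps)) if ps else ()))
E
```

```text
axis [ 0.4953 -0.3308  0.137 ]
a [ 0.4163 -0.2496  0.231 ] mid [ 0.4169 -0.2509  0.231 ] len 0.06637360999026101 yaw -1.8409150492767514 P [ 0.3925 -0.2769  0.183 ] arm 0.03625422272731655 rad 0.11327083267149439 0.11604261763080272
  tri [ 0.4175 -0.2494  0.2279] 0.0015603980082725417 [ 0.3926 -0.2769  0.1882] 5.201297046393096e-05
b [ 0.5318 -0.2599  0.228 ] mid [ 0.5313 -0.2595  0.228 ] len 0.06412954524787995 yaw 2.7324861827393137 P [ 0.5503 -0.2276  0.183 ] arm 0.03721620328444743 rad 0.07974781617651708 0.11693924849046634
  tri [ 0.532  -0.2598  0.2261] 0.00014310638088467427
c [ 0.5662 -0.3666  0.231 ] mid [ 0.5654 -0.3669  0.231 ] len 0.06480073737656278 yaw -2.615620757057953 P [ 0.5987 -0.3851  0.183 ] arm 0.037345673866663 rad 0.0794631034418426 0.11677673347639532
  tri [ 0.5656 -0.3666  0.2304] 0.001112262306564935 [ 0.597  -0.3844  0.1882] 0.0008230769297609817
d [ 0.458  -0.4003  0.228 ] mid [ 0.4581 -0.4003  0.228 ] len 0.06502273046042042 yaw -2.98918532351426 P [ 0.4415 -0.4337  0.183 ] arm 0.03723253782215447 rad 0.07890981800972224 0.11612784745023191
  tri [ 0.4576 -0.401   0.2232] 0.0009906816597133102 [ 0.4408 -0.4329  0.1876] 0.0007219829314215741
```

>>> carry_out(plan=[{"rot":[0,0,0.1],"xyz":[-0.02,-0.01,-0.036],"grip":0},{"rot":[0,0,0.2],"xyz":[-0.04,-0.02,-0.07],"grip":0},{"rot":[0,0,0.3],"xyz":[-0.075,-0.04,-0.08],"grip":0},{"rot":[0,0,0.4],"xyz":[-0.11,-0.06,-0.09],"grip":0},{"rot":[0,0,0.5],"xyz":[-0.145,-0.08,-0.1],"grip":0},{"rot":[0,0,0.6],"xyz":[-0.18,-0.1,-0.11],"grip":0},{"rot":[0,0,0.7],"xyz":[-0.215,-0.12,-0.12],"grip":0},{"rot":[0,0,0.8],"xyz":[-0.25,-0.14,-0.12],"grip":0}])

```text
clock: 0.77
tool_pos: [0.3625, 0.4083, 0.3605]
eef_rot: [0.502, 0.865, 0.002, 0.0]
contact_force: [0.9, 0.4, 0.2]
opening: 1.008
finger_force: 0.0
```

```bash
cat >> h.py <<'E'
def go(*tg,q=False):
    "tg: (x,y,z,psi_deg) world targets, psi=direction of tool y -> tool-frame numbers"
    s=r.get_state(); Rt=R.from_quat(s['eef_rot']); M=Rt.as_matrix(); p=s['tool_pos']
    psi=np.degrees(np.arctan2(M[1,1],M[0,1]))
    print("t%.1f"%s['clock'],"p",p.round(4),"psi %.1f"%psi,"zax",M[:,2].round(3),"q",s['q'].round(2),"F",s['contact_force'].round(1),"M",s['moment'].round(2),"open %.3f ff %.1f"%(s['opening'],s['finger_force']))
    for x,y,z,a in tg:
        d=np.radians((psi-a+180)%360-180)
        # desired orientation: exactly down with tool y at a
        ar=np.radians(a); Y=np.array([np.cos(ar),np.sin(ar),0]); Z=np.array([0,0,-1.]); X=np.cross(Y,Z)
        rv=(Rt.inv()*R.from_matrix(np.c_[X,Y,Z])).as_rotvec()
        print("xyz",Rt.inv().apply(np.array([x,y,z])-p).round(4),"rot",rv.round(3))
E
python3 -c "
from h import *
go((.48,.1,.37,30),(.43,-.24,.33,-15.5))"
```

```text
t0.8 p [0.3625 0.4083 0.3605] psi 29.7 zax [ 0.002  0.003 -1.   ] q [-0.94  0.44  0.02  1.64 -0.01  1.05 -0.4 ] F [0.9 0.4 0.2] M [-0.02 -0.03 -0.01] open 1.008 ff 0.0
xyz [-0.326  -0.0509 -0.0101] rot [ 0.003 -0.001 -0.004]
xyz [-0.5964 -0.2631  0.0289] rot [ 0.002 -0.002  0.79 ]
```

>>> carry_out(plan=[{"rot":[0,0,0],"xyz":[-0.04,-0.006,0],"grip":0},{"rot":[0,0,0],"xyz":[-0.08,-0.012,0],"grip":0},{"rot":[0,0,0],"xyz":[-0.12,-0.018,-0.005],"grip":0},{"rot":[0,0,0.1],"xyz":[-0.16,-0.025,-0.005],"grip":0},{"rot":[0,0,0.2],"xyz":[-0.2,-0.032,-0.01],"grip":0},{"rot":[0,0,0.3],"xyz":[-0.24,-0.038,-0.01],"grip":0},{"rot":[0,0,0.4],"xyz":[-0.28,-0.044,-0.01],"grip":0},{"rot":[0,0,0.5],"xyz":[-0.32,-0.052,-0.01],"grip":0}])

```text
clock: 1.43
tool_pos: [0.4763, 0.1044, 0.3687]
eef_rot: [0.7, 0.714, 0.0, -0.0]
contact_force: [0.8, 0.5, -0.9]
opening: 0.998
finger_force: 0.0
```

```bash
python3 -c "
from h import *
go((.417,-.2503,.27,-15.5))"
```

```text
t1.4 p [0.4763 0.1044 0.3687] psi 1.1 zax [ 0.  0. -1.] q [-0.46  0.35  0.21  1.78 -0.09  1.01 -0.19] F [ 0.8  0.5 -0.9] M [-0.1   0.04  0.03] open 0.998 ff 0.0
xyz [-0.3535 -0.0662  0.0986] rot [-0.   -0.    0.29]
```

>>> carry_out(plan=[{"rot":[0,0,0.04],"xyz":[-0.04,-0.007,0],"grip":90},{"rot":[0,0,0.08],"xyz":[-0.08,-0.014,0],"grip":90},{"rot":[0,0,0.12],"xyz":[-0.12,-0.022,0],"grip":90},{"rot":[0,0,0.16],"xyz":[-0.16,-0.03,0.005],"grip":90},{"rot":[0,0,0.2],"xyz":[-0.2,-0.037,0.01],"grip":90},{"rot":[0,0,0.24],"xyz":[-0.24,-0.045,0.02],"grip":90},{"rot":[0,0,0.28],"xyz":[-0.28,-0.053,0.03],"grip":90},{"rot":[0,0,0.29],"xyz":[-0.32,-0.06,0.04],"grip":90}])

```text
clock: 2.1
tool_pos: [0.4229, -0.2159, 0.3284]
eef_rot: [0.795, 0.607, 0.0, -0.0]
contact_force: [1.0, 0.3, 0.6]
opening: 0.645
finger_force: 0.0
```

```bash
python3 -c "
from h import *
go((.4172,-.2503,.26,-15.5),(.4172,-.2503,.207,-15.5))"
```

```text
t2.1 p [ 0.4229 -0.2159  0.3284] psi -15.3 zax [-0.  0. -1.] q [ 0.14  0.39  0.35  1.89 -0.17  0.89  0.3 ] F [1.  0.3 0.6] M [-0.02  0.1  -0.02] open 0.645 ff 0.0
xyz [-0.0347  0.0036  0.0684] rot [-0.    -0.     0.003]
xyz [-0.0347  0.0036  0.1214] rot [-0.    -0.     0.003]
```

>>> carry_out(plan=[{"rot":[0,0,0],"xyz":[-0.035,0.004,0.01],"grip":90},{"rot":[0,0,0],"xyz":[-0.035,0.004,0.045],"grip":90},{"rot":[0,0,0],"xyz":[-0.035,0.004,0.08],"grip":90},{"rot":[0,0,0],"xyz":[-0.035,0.004,0.105],"grip":90},{"rot":[0,0,0],"xyz":[-0.035,0.004,0.122],"grip":90},{"rot":[0,0,0],"xyz":[-0.035,0.004,0.122],"grip":120},{"rot":[0,0,0],"xyz":[-0.035,0.004,0.122],"grip":160},{"rot":[0,0,0],"xyz":[-0.035,0.004,0.122],"grip":190}], squeeze=10)

```text
clock: 2.77
tool_pos: [0.419, -0.2496, 0.2077]
eef_rot: [0.795, 0.607, 0.0, 0.001]
contact_force: [-0.4, 0.2, 0.4]
opening: 0.444
finger_force: 0.0
```

>>> carry_out(plan=[{"rot":[0,0,0],"xyz":[0,0,0],"grip":230},{"rot":[0,0,0],"xyz":[0,0,0],"grip":255},{"rot":[0,0,0],"xyz":[0,0,0],"grip":255},{"rot":[0,0,0],"xyz":[0,0,0],"grip":255}], squeeze=40)

```text
clock: 3.1
tool_pos: [0.4182, -0.2491, 0.2074]
eef_rot: [0.795, 0.607, 0.0, -0.0]
contact_force: [-6.8, 1.4, 4.5]
opening: 0.139
finger_force: 3.7
```

Run:
```python
from h import *
go()
im=r.snapshot("top"); c=cv2.resize(im[150:270,220:360],None,fx=5,fy=5,interpolation=cv2.INTER_CUBIC)
cv2.imwrite("pics/g1.png",cv2.cvtColor(c,cv2.COLOR_RGB2BGR))
# arc about pivot, current frame: rows for swing th (clockwise)
P=np.array([.3922,-.2770]); s=r.get_state(); M=R.from_quat(s['eef_rot']).as_matrix(); p=s['tool_pos']; v=p[:2]-P
print("arm",np.hypot(*v),"ang",np.degrees(np.arctan2(v[1],v[0]))+27.4)
v=v/np.hypot(*v)*.036
for th in np.arange(.1,1.5,.1):
    c,sn=np.cos(th),np.sin(th); n=P+np.array([c*v[0]+sn*v[1],-sn*v[0]+c*v[1]])-(P+v)
    print(round(th,2),(M.T@[n[0],n[1],0]).round(4))
```

```text
t3.1 p [ 0.4182 -0.2491  0.2074] psi -15.2 zax [-0.  0. -1.] q [ 0.28  0.58  0.26  2.02 -0.26  0.57  0.46] F [-6.8  1.4  4.5] M [ 0.16  1.62 -0.  ] open 0.139 ff 3.7
arm 0.0378580340044675 ang 75.1046055255151
0.1 [-0.0018  0.0031 -0.    ]
0.2 [-0.0039  0.006  -0.    ]
0.3 [-0.0063  0.0087 -0.    ]
0.4 [-0.0089  0.0112 -0.    ]
0.5 [-0.0118  0.0134 -0.    ]
0.6 [-0.0148  0.0152 -0.    ]
0.7 [-0.0181  0.0168 -0.    ]
0.8 [-0.0215  0.018  -0.    ]
0.9 [-0.025   0.0189 -0.    ]
1.0 [-0.0285  0.0195 -0.    ]
1.1 [-0.0321  0.0196 -0.    ]
1.2 [-0.0357  0.0195 -0.    ]
1.3 [-0.0393  0.0189 -0.    ]
1.4 [-0.0427  0.018  -0.    ]
```

View pics/g1.png

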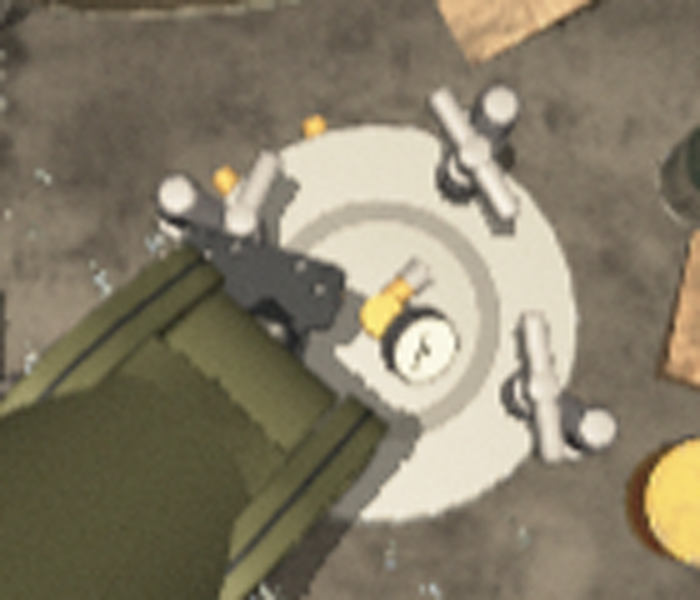

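The arm hides claw a; the jaws read 12.2 mm, so the bar is gripped. Letting the grip build, then swinging in.

>>> carry_out(plan=[{"rot":[0,0,0],"xyz":[0,0,0],"grip":255},{"rot":[0,0,0],"xyz":[0,0,0],"grip":255},{"rot":[0,0,0.1],"xyz":[-0.002,0.003,0],"grip":255},{"rot":[0,0,0.2],"xyz":[-0.004,0.006,0],"grip":255},{"rot":[0,0,0.3],"xyz":[-0.006,0.009,0],"grip":255},{"rot":[0,0,0.4],"xyz":[-0.009,0.011,0],"grip":255},{"rot":[0,0,0.5],"xyz":[-0.012,0.013,0],"grip":255},{"rot":[0,0,0.5],"xyz":[-0.012,0.013,0],"grip":255}], squeeze=40)

```text
clock: 3.82
tool_pos: [0.4273, -0.2625, 0.2072]
eef_rot: [0.921, 0.39, -0.0, -0.002]
contact_force: [-2.4, 4.5, 8.3]
opening: 0.135
finger_force: 40.0
```

```bash
cat >> h.py <<'E'
def arc(ths,L=None):
    "tool-frame shifts for clockwise swing to claw angle th"
    P=np.array([.3922,-.2770]); s=r.get_state(); M=R.from_quat(s['eef_rot']).as_matrix(); p=s['tool_pos']; v=p[:2]-P
    L=L or np.hypot(*v); a0=np.arctan2(v[1],v[0])+np.radians(27.4); print("claw",a0,"arm",np.hypot(*v))
    for th in ths:
        a=th-np.radians(27.4); n=P+L*np.array([np.cos(a),np.sin(a)])-p[:2]
        print("th",th,"rz",round(a0-th,3),(M.T@[n[0],n[1],0]).round(4))
E
python3 -c "
from h import *
go(); arc([.7,.6,.5,.4,.3,.2,.1,0])"
```

```text
t3.8 p [ 0.4273 -0.2625  0.2072] psi -44.1 zax [-0.002  0.003 -1.   ] q [ 0.21  0.62  0.41  1.98 -0.41  0.63  0.12] F [-2.4  4.5  8.3] M [ 0.77  0.57 -0.09] open 0.135 ff 40.0
claw 0.8686688072967528 arm 0.03797442465224715
th 0.7 rz 0.169 [-0.003   0.0056 -0.    ]
th 0.6 rz 0.269 [-0.0053  0.0087 -0.    ]
th 0.5 rz 0.369 [-0.0078  0.0115 -0.0001]
th 0.4 rz 0.469 [-0.0106  0.0141 -0.0001]
th 0.3 rz 0.569 [-0.0136  0.0164 -0.0001]
th 0.2 rz 0.669 [-0.0169  0.0183 -0.0001]
th 0.1 rz 0.769 [-0.0203  0.0199 -0.0001]
th 0 rz 0.869 [-0.0239  0.0212 -0.0001]
```

>>> carry_out(plan=[{"rot":[0,0,0.11],"xyz":[-0.002,0.004,0],"grip":255},{"rot":[0,0,0.22],"xyz":[-0.004,0.007,0],"grip":255},{"rot":[0,0,0.33],"xyz":[-0.007,0.01,0],"grip":255},{"rot":[0,0,0.44],"xyz":[-0.01,0.013,0],"grip":255},{"rot":[0,0,0.55],"xyz":[-0.013,0.016,0],"grip":255},{"rot":[0,0,0.66],"xyz":[-0.017,0.018,0],"grip":255},{"rot":[0,0,0.77],"xyz":[-0.02,0.02,0],"grip":255},{"rot":[0,0,0.87],"xyz":[-0.024,0.021,0],"grip":255}])

```text
clock: 4.48
tool_pos: [0.4268, -0.293, 0.2071]
eef_rot: [0.999, -0.034, 0.0, -0.003]
contact_force: [0.7, 7.4, 7.6]
opening: 0.133
finger_force: 40.0
```

```bash
python3 -c "
from h import *
go((.4242,-.2936,.207,-90)); arc([0])"
```

```text
t4.5 p [ 0.4268 -0.293   0.2071] psi -93.9 zax [ 0.     0.006 -1.   ] q [ 0.12  0.69  0.67  1.94 -0.64  0.73 -0.46] F [0.7 7.4 7.6] M [1.51 0.2  0.11] open 0.133 ff 40.0
xyz [-0.0026  0.0008  0.0001] rot [-0.006 -0.    -0.068]
claw 0.04552896695971098 arm 0.038125986167612584
th 0 rz 0.046 [-0.0007  0.0016 -0.    ]
```

>>> carry_out(plan=[{"rot":[0,0,0],"xyz":[0,0.002,0],"grip":255},{"rot":[0,0,0],"xyz":[0,0.003,0],"grip":255},{"rot":[0,0,0],"xyz":[0,0.003,0],"grip":255}])

```text
clock: 4.73
tool_pos: [0.4265, -0.2939, 0.207]
eef_rot: [0.999, -0.031, -0.0, -0.005]
contact_force: [-0.4, 10.1, 11.7]
opening: 0.133
finger_force: 40.0
```

```bash
python3 -c "
from h import *
go((.4242,-.2936,.207,-93.9)); arc([0])"
```

```text
t4.7 p [ 0.4265 -0.2939  0.207 ] psi -93.6 zax [-0.    0.01 -1.  ] q [ 0.13  0.69  0.67  1.94 -0.64  0.74 -0.45] F [-0.4 10.1 11.7] M [ 2.32  0.29 -0.18] open 0.133 ff 40.0
xyz [-0.0024 -0.0001 -0.    ] rot [-0.01   0.001  0.005]
claw 0.021346400682723754 arm 0.038267683217604244
th 0 rz 0.021 [-0.0003  0.0008 -0.    ]
```

>>> carry_out(plan=[{"rot":[0,0,0.12],"xyz":[0,-0.001,0.0003],"grip":255},{"rot":[0,0,0.24],"xyz":[0,-0.001,0.0006],"grip":255},{"rot":[0,0,0.36],"xyz":[0,-0.001,0.0009],"grip":255},{"rot":[0,0,0.48],"xyz":[0,-0.001,0.0012],"grip":255},{"rot":[0,0,0.6],"xyz":[0,-0.001,0.0015],"grip":255},{"rot":[0,0,0.72],"xyz":[0,-0.001,0.0018],"grip":255},{"rot":[0,0,0.84],"xyz":[0,-0.001,0.0021],"grip":255},{"rot":[0,0,0.96],"xyz":[0,-0.001,0.0024],"grip":255}])

```text
clock: 5.4
tool_pos: [0.4255, -0.2956, 0.2048]
eef_rot: [0.87, -0.492, -0.002, -0.002]
contact_force: [-4.3, 5.4, 9.1]
opening: 0.133
finger_force: 40.0
```

```bash
python3 -c "
from h import *
go((.4265,-.2936,.207,-93.9)); arc([0])"
```

```text
t5.4 p [ 0.4255 -0.2956  0.2048] psi -149.0 zax [-0.001  0.005 -1.   ] q [ 0.01  0.8   0.95  1.95 -0.87  0.87 -1.17] F [-4.3  5.4  9.1] M [1.29 1.03 0.11] open 0.133 ff 40.0
xyz [-0.0012 -0.0019 -0.0022] rot [-0.004  0.004 -0.962]
claw -0.03096756491504793 arm 0.03811550882461323
th 0 rz -0.031 [-0.0006 -0.001   0.    ]
```

>>> carry_out(plan=[{"rot":[0,0,0.12],"xyz":[0,0,0.0003],"grip":255},{"rot":[0,0,0.24],"xyz":[0,0,0.0006],"grip":255},{"rot":[0,0,0.34],"xyz":[0,0,0.0009],"grip":255},{"rot":[0,0,0.34],"xyz":[0,0,0.0009],"grip":255},{"rot":[0,0,0.34],"xyz":[0,0,0.0009],"grip":200},{"rot":[0,0,0.34],"xyz":[0,0,0.0009],"grip":150},{"rot":[0,0,0.34],"xyz":[0,0,0.0009],"grip":100},{"rot":[0,0,0.34],"xyz":[0,0,0.0009],"grip":100}])

```text
clock: 6.07
tool_pos: [0.4266, -0.2981, 0.2036]
eef_rot: [0.776, -0.631, 0.0, -0.0]
contact_force: [0.1, -0.2, 1.2]
opening: 0.412
finger_force: 0.0
```

```bash
python3 -c "
from h import *
go((.5655,-.3668,.27,-60),(.5655,-.3668,.207,-60))"
```

```text
t6.1 p [ 0.4266 -0.2981  0.2036] psi -168.2 zax [ 0. -0. -1.] q [-0.02  0.84  1.02  1.95 -0.93  0.92 -1.44] F [ 0.1 -0.2  1.2] M [0.03 0.09 0.01] open 0.412 ff 0.0
xyz [ 0.0957 -0.122  -0.0664] rot [-0.000e+00 -1.000e-03 -1.888e+00]
xyz [ 0.0957 -0.122  -0.0034] rot [-0.000e+00 -1.000e-03 -1.888e+00]
```

>>> carry_out(plan=[{"rot":[0,0,0],"xyz":[0,0,-0.035],"grip":90},{"rot":[0,0,-0.1],"xyz":[0,0,-0.07],"grip":90},{"rot":[0,0,-0.22],"xyz":[0.015,-0.02,-0.075],"grip":90},{"rot":[0,0,-0.34],"xyz":[0.03,-0.04,-0.075],"grip":90},{"rot":[0,0,-0.46],"xyz":[0.045,-0.06,-0.075],"grip":90},{"rot":[0,0,-0.58],"xyz":[0.06,-0.08,-0.075],"grip":90},{"rot":[0,0,-0.7],"xyz":[0.08,-0.1,-0.075],"grip":90},{"rot":[0,0,-0.82],"xyz":[0.096,-0.122,-0.075],"grip":90}])

```text
clock: 6.73
tool_pos: [0.566, -0.3682, 0.2786]
eef_rot: [0.964, -0.267, 0.0, 0.0]
contact_force: [-0.6, -0.9, -0.7]
opening: 0.65
finger_force: 0.0
```

>>> carry_out(plan=[{"rot":[0,0,-0.12],"xyz":[0,0,0],"grip":90},{"rot":[0,0,-0.24],"xyz":[0,0,0],"grip":90},{"rot":[0,0,-0.36],"xyz":[0,0,0],"grip":90},{"rot":[0,0,-0.48],"xyz":[0,0,0],"grip":90},{"rot":[0,0,-0.6],"xyz":[0,0,0],"grip":90},{"rot":[0,0,-0.72],"xyz":[0,0,0],"grip":90},{"rot":[0,0,-0.84],"xyz":[0,0,0],"grip":90},{"rot":[0,0,-0.96],"xyz":[0,0,0],"grip":90}])

```text
clock: 7.4
tool_pos: [0.5652, -0.3672, 0.2784]
eef_rot: [0.978, 0.209, -0.0, -0.0]
contact_force: [-0.4, -0.1, 0.0]
opening: 0.648
finger_force: 0.0
```

Run:
```python
from h import *
go((.5658,-.3668,.27,-60),(.5658,-.3668,.207,-60))
im=r.snapshot("top"); c=cv2.resize(im[150:270,220:360],None,fx=5,fy=5,interpolation=cv2.INTER_CUBIC)
im=r.snapshot("side"); d=cv2.resize(im[140:280,190:350],None,fx=5,fy=5,interpolation=cv2.INTER_CUBIC)
cv2.imwrite("pics/g2.png",cv2.cvtColor(cv2.resize(np.hstack([c,d[:600]]),None,fx=.53,fy=.53),cv2.COLOR_RGB2BGR))
```

```text
t7.4 p [ 0.5652 -0.3672  0.2784] psi -65.9 zax [-0.  0. -1.] q [ 0.23  0.78  0.59  1.38 -0.45  1.12 -0.27] F [-0.4 -0.1  0. ] M [-0.04  0.11 -0.  ] open 0.648 ff 0.0
xyz [ 0.0007 -0.0002  0.0084] rot [-0.     0.    -0.103]
xyz [ 0.0007 -0.0002  0.0714] rot [-0.     0.    -0.103]
```

View pics/g2.png

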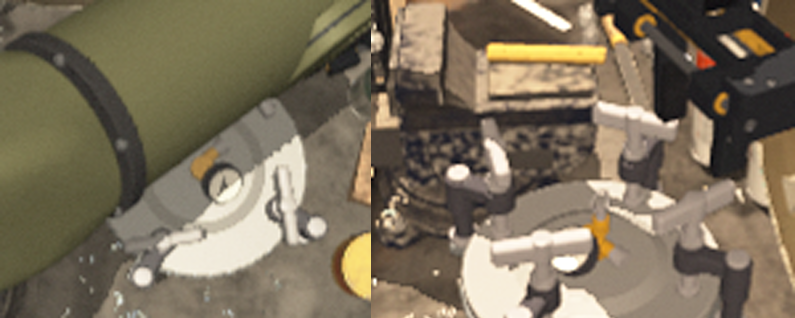

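The combined crop shows claw a pointing in over the lid (post at (143,275), its bar just up and right of it), and the gripper standing above c.

>>> carry_out(plan=[{"rot":[0,0,-0.1],"xyz":[0.001,0,0.02],"grip":90},{"rot":[0,0,-0.1],"xyz":[0.001,0,0.045],"grip":90},{"rot":[0,0,-0.1],"xyz":[0.001,0,0.071],"grip":90},{"rot":[0,0,-0.1],"xyz":[0.001,0,0.071],"grip":120},{"rot":[0,0,-0.1],"xyz":[0.001,0,0.071],"grip":160},{"rot":[0,0,-0.1],"xyz":[0.001,0,0.071],"grip":200},{"rot":[0,0,-0.1],"xyz":[0.001,0,0.071],"grip":230},{"rot":[0,0,-0.1],"xyz":[0.001,0,0.071],"grip":255}], squeeze=10)

```text
clock: 8.17
tool_pos: [0.5669, -0.3675, 0.2094]
eef_rot: [0.967, 0.254, 0.001, 0.001]
contact_force: [0.0, 0.2, 1.0]
opening: 0.295
finger_force: 0.0
```

>>> carry_out(plan=[{"rot":[0,0,0],"xyz":[0,0,0],"grip":255},{"rot":[0,0,0],"xyz":[0,0,0],"grip":255},{"rot":[0,0,0],"xyz":[0,0,0],"grip":255},{"rot":[0,0,0],"xyz":[0,0,0],"grip":255}], squeeze=40)

```text
clock: 8.5
tool_pos: [0.5669, -0.3677, 0.2085]
eef_rot: [0.967, 0.255, 0.001, 0.001]
contact_force: [0.8, -2.9, 2.6]
opening: 0.131
finger_force: 39.8
```

Run:
```python
from h import *
go()
```

```text
t8.5 p [ 0.5669 -0.3677  0.2085] psi -60.5 zax [ 0.002 -0.002 -1.   ] q [ 0.25  0.85  0.52  1.45 -0.47  0.97 -0.16] F [ 0.8 -2.9  2.6] M [-0.44 -0.19  0.11] open 0.131 ff 39.8
```

>>> carry_out(plan=[{"rot":[0,0,0.12],"xyz":[0,0,0.0003],"grip":255},{"rot":[0,0,0.24],"xyz":[0,0,0.0006],"grip":255},{"rot":[0,0,0.36],"xyz":[0,0,0.0009],"grip":255},{"rot":[0,0,0.48],"xyz":[0,0,0.0012],"grip":255},{"rot":[0,0,0.6],"xyz":[0,0,0.0015],"grip":255},{"rot":[0,0,0.72],"xyz":[0,0,0.0018],"grip":255},{"rot":[0,0,0.84],"xyz":[0,0,0.0021],"grip":255},{"rot":[0,0,0.96],"xyz":[0,0,0.0024],"grip":255}])

```text
clock: 9.17
tool_pos: [0.5669, -0.3685, 0.2062]
eef_rot: [0.975, -0.224, 0.002, 0.002]
contact_force: [1.2, -3.6, 1.0]
opening: 0.134
finger_force: 39.7
```

>>> carry_out(plan=[{"rot":[0,0,0.12],"xyz":[0,0,0.0003],"grip":255},{"rot":[0,0,0.24],"xyz":[0,0,0.0006],"grip":255},{"rot":[0,0,0.36],"xyz":[0,0,0.0009],"grip":255},{"rot":[0,0,0.36],"xyz":[0,0,0.0009],"grip":255},{"rot":[0,0,0.36],"xyz":[0,0,0.0009],"grip":255}])

```text
clock: 9.58
tool_pos: [0.5667, -0.3688, 0.2053]
eef_rot: [0.921, -0.391, 0.002, 0.002]
contact_force: [1.2, -5.7, 2.2]
opening: 0.134
finger_force: 39.8
```

Run:
```python
from h import *
go((.5665,-.3675,.205,-132))
im=r.snapshot("top"); c=cv2.resize(im[215:265,240:350],None,fx=7,fy=7,interpolation=cv2.INTER_CUBIC)
cv2.imwrite("pics/g3.png",cv2.cvtColor(c,cv2.COLOR_RGB2BGR))
for z,p in((.2275-.0035,"a"),):
    for d in(0,1): 
        for sgn in(-1,0,1):
            a=np.radians(101.8); print(((tp("top",[.4242+sgn*.033*np.cos(a),-.2936+sgn*.033*np.sin(a),.2275])-[240,215])*7).round())
```

```text
t9.6 p [ 0.5667 -0.3688  0.2053] psi -136.0 zax [ 0.002 -0.005 -1.   ] q [ 0.12  0.95  0.87  1.46 -0.78  1.09 -1.23] F [ 1.2 -5.7  2.2] M [-1.12 -0.34 -0.14] open 0.134 ff 39.8
xyz [-0.0011 -0.0008  0.0003] rot [ 0.002 -0.005 -0.07 ]
[389. 160.]
[290. 178.]
[191. 197.]
[389. 160.]
[290. 178.]
[191. 197.]
```

View pics/g3.png

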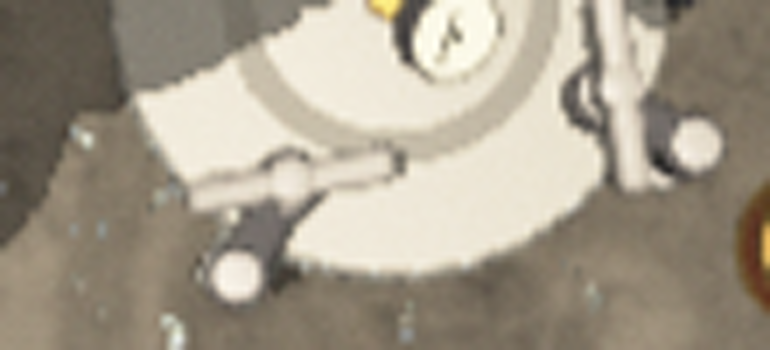

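Bar a runs (195,198)–(390,160), just where the closed claw puts it. Continuing c home in the same grip.

>>> carry_out(plan=[{"rot":[0,0,0.1],"xyz":[0,-0.001,0.0003],"grip":255},{"rot":[0,0,0.2],"xyz":[0,-0.001,0.0005],"grip":255},{"rot":[0,0,0.3],"xyz":[0,-0.001,0.0008],"grip":255},{"rot":[0,0,0.4],"xyz":[0,-0.001,0.001],"grip":255},{"rot":[0,0,0.5],"xyz":[0,-0.001,0.0012],"grip":255},{"rot":[0,0,0.6],"xyz":[0,-0.001,0.0015],"grip":255},{"rot":[0,0,0.7],"xyz":[0,-0.001,0.0018],"grip":255},{"rot":[0,0,0.8],"xyz":[0,-0.001,0.002],"grip":255}])

```text
clock: 10.3
tool_pos: [0.5661, -0.369, 0.2034]
eef_rot: [-0.694, 0.72, -0.002, -0.002]
contact_force: [-0.9, -5.9, 2.6]
opening: 0.133
finger_force: 39.8
```

```bash
python3 -c "
from h import *
go()"
```

```text
t10.3 p [ 0.5661 -0.369   0.2034] psi 177.9 zax [ 0.    -0.006 -1.   ] q [ 0.07  1.03  1.05  1.47 -0.92  1.18 -1.92] F [-0.9 -5.9  2.6] M [-1.39  0.14  0.13] open 0.133 ff 39.8
```

>>> carry_out(plan=[{"rot":[0,0,0.08],"xyz":[0,0,0.0002],"grip":255},{"rot":[0,0,0.16],"xyz":[0,0,0.0004],"grip":255},{"rot":[0,0,0.22],"xyz":[0,0,0.0006],"grip":255},{"rot":[0,0,0.22],"xyz":[0,0,0.0006],"grip":255}])

```text
clock: 10.63
tool_pos: [0.5658, -0.369, 0.2028]
eef_rot: [-0.611, 0.791, -0.002, -0.002]
contact_force: [0.3, -6.9, 3.9]
opening: 0.132
finger_force: 39.8
```

```bash
python3 -c "
from h import *
go()"
```

```text
t10.6 p [ 0.5658 -0.369   0.2028] psi 165.4 zax [-0.    -0.005 -1.   ] q [ 0.06  1.04  1.07  1.47 -0.94  1.2  -2.13] F [ 0.3 -6.9  3.9] M [-1.38  0.12  0.02] open 0.132 ff 39.8
```

>>> carry_out(plan=[{"rot":[0,0,0.07],"xyz":[0,0,0.0002],"grip":255},{"rot":[0,0,0.14],"xyz":[0,0,0.0003],"grip":255},{"rot":[0,0,0.2],"xyz":[0,0,0.0004],"grip":255},{"rot":[0,0,0.2],"xyz":[0,0,0.0004],"grip":255}])

```text
clock: 10.97
tool_pos: [0.5659, -0.3687, 0.2027]
eef_rot: [-0.531, 0.848, -0.002, -0.002]
contact_force: [-2.2, -5.8, 5.7]
opening: 0.146
finger_force: 44.2
```

```bash
python3 -c "
from h import *
go()"
```

```text
t11.0 p [ 0.5659 -0.3687  0.2027] psi 154.1 zax [-0.001 -0.005 -1.   ] q [ 0.06  1.05  1.08  1.47 -0.95  1.21 -2.32] F [-2.2 -5.8  5.7] M [-1.18  0.41  0.99] open 0.146 ff 44.2
```

c is on its stop (the moment jumped to 1 N m). Releasing, then going to a with the wrist unwound.

>>> carry_out(plan=[{"rot":[0,0,0],"xyz":[0,0,0],"grip":200},{"rot":[0,0,0],"xyz":[0,0,0],"grip":150},{"rot":[0,0,0],"xyz":[0,0,0],"grip":100},{"rot":[0,0,0],"xyz":[0,0,0],"grip":90},{"rot":[0,0,0],"xyz":[0,0,-0.035],"grip":90},{"rot":[0,0,0],"xyz":[0,0,-0.07],"grip":90},{"rot":[0,0,-0.11],"xyz":[0,0,-0.08],"grip":90},{"rot":[0,0,-0.22],"xyz":[0,0,-0.08],"grip":90}])

```text
clock: 11.63
tool_pos: [0.5674, -0.3673, 0.2848]
eef_rot: [-0.622, 0.783, -0.002, 0.0]
contact_force: [-0.6, 0.5, -0.1]
opening: 0.647
finger_force: 0.0
```

>>> carry_out(plan=[{"rot":[0,0,-0.12],"xyz":[0,0,0],"grip":90},{"rot":[0,0,-0.24],"xyz":[0,0,0],"grip":90},{"rot":[0,0,-0.36],"xyz":[0,0,0],"grip":90},{"rot":[0,0,-0.48],"xyz":[0,0,0],"grip":90},{"rot":[0,0,-0.6],"xyz":[0,0,0],"grip":90},{"rot":[0,0,-0.72],"xyz":[0,0,0],"grip":90},{"rot":[0,0,-0.84],"xyz":[0,0,0],"grip":90},{"rot":[0,0,-0.96],"xyz":[0,0,0],"grip":90}])

```text
clock: 12.3
tool_pos: [0.5668, -0.3652, 0.2807]
eef_rot: [0.913, -0.407, -0.001, -0.001]
contact_force: [-0.2, -0.7, 0.4]
opening: 0.648
finger_force: 0.0
```

>>> carry_out(plan=[{"rot":[0,0,-0.12],"xyz":[0,0,0],"grip":90},{"rot":[0,0,-0.24],"xyz":[0,0,0],"grip":90},{"rot":[0,0,-0.36],"xyz":[0,0,0],"grip":90},{"rot":[0,0,-0.48],"xyz":[0,0,0],"grip":90},{"rot":[0,0,-0.6],"xyz":[0,0,0],"grip":90},{"rot":[0,0,-0.72],"xyz":[0,0,0],"grip":90},{"rot":[0,0,-0.84],"xyz":[0,0,0],"grip":90},{"rot":[0,0,-0.96],"xyz":[0,0,0],"grip":90}])

```text
clock: 12.97
tool_pos: [0.5667, -0.3652, 0.2808]
eef_rot: [0.998, 0.061, -0.0, -0.001]
contact_force: [0.0, -0.9, -0.7]
opening: 0.645
finger_force: 0.0
```

```bash
python3 -c "
from h import *
go((.4242,-.2936,.283,11.8))"
```

```text
t13.0 p [ 0.5667 -0.3652  0.2808] psi -83.0 zax [-0.001  0.001 -1.   ] q [ 0.23  0.78  0.59  1.37 -0.45  1.12 -0.57] F [ 0.  -0.9 -0.7] M [-0.02  0.13 -0.03] open 0.645 ff 0.0
xyz [-0.1327 -0.0884 -0.002 ] rot [-2.000e-03 -1.000e-03 -1.655e+00]
```

>>> carry_out(plan=[{"rot":[0,0,-0.12],"xyz":[-0.02,-0.013,0],"grip":90},{"rot":[0,0,-0.24],"xyz":[-0.04,-0.026,0],"grip":90},{"rot":[0,0,-0.36],"xyz":[-0.06,-0.04,0],"grip":90},{"rot":[0,0,-0.48],"xyz":[-0.08,-0.053,0],"grip":90},{"rot":[0,0,-0.6],"xyz":[-0.1,-0.066,0],"grip":90},{"rot":[0,0,-0.72],"xyz":[-0.12,-0.08,0],"grip":90},{"rot":[0,0,-0.84],"xyz":[-0.133,-0.088,-0.002],"grip":90},{"rot":[0,0,-0.96],"xyz":[-0.133,-0.088,-0.002],"grip":90}])

```text
clock: 13.63
tool_pos: [0.421, -0.2918, 0.2834]
eef_rot: [0.858, 0.514, -0.001, -0.002]
contact_force: [-0.5, 0.2, 0.4]
opening: 0.647
finger_force: 0.0
```

>>> carry_out(plan=[{"rot":[0,0,-0.12],"xyz":[0,0,0],"grip":90},{"rot":[0,0,-0.24],"xyz":[0,0,0],"grip":90},{"rot":[0,0,-0.36],"xyz":[0,0,0],"grip":90},{"rot":[0,0,-0.48],"xyz":[0,0,0],"grip":90},{"rot":[0,0,-0.6],"xyz":[0,0,0],"grip":90},{"rot":[0,0,-0.69],"xyz":[0,0,0],"grip":90},{"rot":[0,0,-0.69],"xyz":[0,0,0],"grip":90}])

```text
clock: 14.22
tool_pos: [0.4243, -0.2935, 0.2831]
eef_rot: [0.634, 0.773, 0.0, -0.001]
contact_force: [0.3, 0.5, 0.6]
opening: 0.653
finger_force: 0.0
```

```bash
python3 -c "
from h import *
go((.4244,-.2936,.2035,11.8))"
```

```text
t14.2 p [ 0.4243 -0.2935  0.2831] psi 11.3 zax [-0.001  0.001 -1.   ] q [ 0.44  0.49  0.12  1.84 -0.08  0.82  0.79] F [0.3 0.5 0.6] M [-0.09  0.04  0.02] open 0.653 ff 0.0
xyz [-0.0002  0.0001  0.0796] rot [-0.    -0.001 -0.009]
```

>>> carry_out(plan=[{"rot":[0,0,-0.01],"xyz":[0,0,0.025],"grip":90},{"rot":[0,0,-0.01],"xyz":[0,0,0.05],"grip":90},{"rot":[0,0,-0.01],"xyz":[0,0,0.08],"grip":90},{"rot":[0,0,-0.01],"xyz":[0,0,0.08],"grip":120},{"rot":[0,0,-0.01],"xyz":[0,0,0.08],"grip":160},{"rot":[0,0,-0.01],"xyz":[0,0,0.08],"grip":200},{"rot":[0,0,-0.01],"xyz":[0,0,0.08],"grip":230},{"rot":[0,0,-0.01],"xyz":[0,0,0.08],"grip":255}], squeeze=10)

```text
clock: 14.88
tool_pos: [0.4255, -0.2944, 0.2048]
eef_rot: [0.632, 0.775, 0.0, 0.001]
contact_force: [0.2, -0.7, 0.0]
opening: 0.292
finger_force: 0.0
```

>>> carry_out(plan=[{"rot":[0,0,0],"xyz":[0,0,0],"grip":255},{"rot":[0,0,0],"xyz":[0,0,0],"grip":255},{"rot":[0,0,0],"xyz":[0,0,0],"grip":255},{"rot":[0,0,0],"xyz":[0,0,0],"grip":255}], squeeze=40)

```text
clock: 15.22
tool_pos: [0.4247, -0.2941, 0.2039]
eef_rot: [0.632, 0.775, 0.0, 0.0]
contact_force: [-1.8, 0.5, 5.9]
opening: 0.136
finger_force: 40.0
```

```bash
python3 -c "
from h import *
go();arc([0])"
```

```text
t15.2 p [ 0.4247 -0.2941  0.2039] psi 11.7 zax [ 0.001 -0.    -1.   ] q [ 0.46  0.6   0.09  1.94 -0.09  0.61  0.82] F [-1.8  0.5  5.9] M [-0.07  0.32 -0.06] open 0.136 ff 40.0
claw -0.007099308868170062 arm 0.036725076099595404
th 0 rz -0.007 [ 0.0002  0.0002 -0.    ]
```

>>> carry_out(plan=[{"rot":[0,0,0.1],"xyz":[0,0,0.0003],"grip":255},{"rot":[0,0,0.2],"xyz":[0,0,0.0005],"grip":255},{"rot":[0,0,0.3],"xyz":[0,0,0.0008],"grip":255},{"rot":[0,0,0.4],"xyz":[0,0,0.001],"grip":255},{"rot":[0,0,0.5],"xyz":[0,0,0.0012],"grip":255},{"rot":[0,0,0.6],"xyz":[0,0,0.0015],"grip":255},{"rot":[0,0,0.7],"xyz":[0,0,0.0018],"grip":255},{"rot":[0,0,0.8],"xyz":[0,0,0.002],"grip":255}])

```text
clock: 15.88
tool_pos: [0.4244, -0.2941, 0.202]
eef_rot: [0.885, 0.466, 0.0, 0.0]
contact_force: [-3.4, 0.2, 8.2]
opening: 0.135
finger_force: 40.0
```

>>> carry_out(plan=[{"rot":[0,0,0.08],"xyz":[0,0,0.0002],"grip":255},{"rot":[0,0,0.16],"xyz":[0,0,0.0004],"grip":255},{"rot":[0,0,0.16],"xyz":[0,0,0.0004],"grip":255}])

```text
clock: 16.13
tool_pos: [0.4243, -0.2941, 0.2016]
eef_rot: [0.919, 0.395, -0.0, 0.0]
contact_force: [-2.3, 0.3, 8.9]
opening: 0.134
finger_force: 40.0
```

```bash
python3 -c "
from h import *
go();arc([0])"
```

```text
t16.1 p [ 0.4243 -0.2941  0.2016] psi -43.5 zax [-0. -0. -1.] q [ 0.28  0.63  0.38  1.95 -0.38  0.63  0.15] F [-2.3  0.3  8.9] M [0.1  0.66 0.02] open 0.134 ff 40.0
claw -0.011146010357586278 arm 0.036398959724203685
th 0 rz -0.011 [ 0.0004 -0.0001 -0.    ]
```

Total so far is about 2.27 plus the start offset. Continuing until the stop shows.

>>> carry_out(plan=[{"rot":[0,0,0.08],"xyz":[0,0,0.0002],"grip":255},{"rot":[0,0,0.16],"xyz":[0,0,0.0004],"grip":255},{"rot":[0,0,0.2],"xyz":[0,0,0.0004],"grip":255},{"rot":[0,0,0.2],"xyz":[0,0,0.0004],"grip":255}])

```text
clock: 16.47
tool_pos: [0.4243, -0.2941, 0.2012]
eef_rot: [0.953, 0.303, -0.0, 0.0]
contact_force: [-2.8, 0.9, 8.3]
opening: 0.133
finger_force: 40.4
```

```bash
python3 -c "
from h import *
go()"
```

```text
t16.5 p [ 0.4243 -0.2941  0.2012] psi -54.8 zax [-0. -0. -1.] q [ 0.25  0.65  0.44  1.95 -0.44  0.64  0.02] F [-2.8  0.9  8.3] M [0.06 0.75 0.51] open 0.133 ff 40.4
```

>>> carry_out(plan=[{"rot":[0,0,0.06],"xyz":[0,0,0.0001],"grip":255},{"rot":[0,0,0.1],"xyz":[0,0,0.0001],"grip":255},{"rot":[0,0,0.1],"xyz":[0,0,0.0001],"grip":255}])

```text
clock: 16.72
tool_pos: [0.4244, -0.294, 0.2012]
eef_rot: [0.967, 0.256, -0.0, 0.0]
contact_force: [-2.5, 0.9, 10.2]
opening: 0.138
finger_force: 43.5
```

```bash
python3 -c "
from h import *
go()"
```

```text
t16.7 p [ 0.4244 -0.294   0.2012] psi -60.4 zax [-0.    -0.001 -1.   ] q [ 0.23  0.65  0.47  1.95 -0.47  0.65 -0.05] F [-2.5  0.9 10.2] M [0.06 0.75 0.97] open 0.138 ff 43.5
```

>>> carry_out(plan=[{"rot":[0,0,0],"xyz":[0,0,0],"grip":200},{"rot":[0,0,0],"xyz":[0,0,0],"grip":150},{"rot":[0,0,0],"xyz":[0,0,0],"grip":140},{"rot":[0,0,0],"xyz":[0,0,-0.02],"grip":140},{"rot":[0,0,0],"xyz":[0,0,-0.05],"grip":140},{"rot":[0,0,-0.05],"xyz":[0,0,-0.08],"grip":140},{"rot":[0,0,-0.16],"xyz":[0,0,-0.08],"grip":140},{"rot":[0,0,-0.28],"xyz":[0,0,-0.08],"grip":140}])

```text
clock: 17.38
tool_pos: [0.4257, -0.2945, 0.2819]
eef_rot: [0.921, 0.39, 0.001, 0.002]
contact_force: [-0.2, -0.3, -0.8]
opening: 0.45
finger_force: 0.0
```

```bash
python3 -c "
from h import *
go((.532,-.2596,.283,66.6))"
```

```text
t17.4 p [ 0.4257 -0.2945  0.2819] psi -44.1 zax [ 0.003 -0.002 -1.   ] q [ 0.22  0.53  0.48  1.86 -0.32  0.83  0.08] F [-0.2 -0.3 -0.8] M [-0.05  0.11  0.01] open 0.450 ff 0.0
xyz [ 0.0991  0.052  -0.0008] rot [ 0.003  0.003 -1.933]
```

>>> carry_out(plan=[{"rot":[0,0,-0.12],"xyz":[0.014,0.007,0],"grip":140},{"rot":[0,0,-0.24],"xyz":[0.028,0.014,0],"grip":140},{"rot":[0,0,-0.36],"xyz":[0.042,0.022,0],"grip":140},{"rot":[0,0,-0.48],"xyz":[0.056,0.03,0],"grip":140},{"rot":[0,0,-0.6],"xyz":[0.07,0.037,0],"grip":140},{"rot":[0,0,-0.72],"xyz":[0.085,0.045,0],"grip":140},{"rot":[0,0,-0.84],"xyz":[0.099,0.052,0],"grip":140},{"rot":[0,0,-0.96],"xyz":[0.099,0.052,0],"grip":140}])

```text
clock: 18.05
tool_pos: [0.5346, -0.2572, 0.2798]
eef_rot: [0.635, 0.772, 0.001, 0.0]
contact_force: [0.9, 0.0, -0.5]
opening: 0.45
finger_force: 0.0
```

>>> carry_out(plan=[{"rot":[0,0,-0.12],"xyz":[0,0,0],"grip":140},{"rot":[0,0,-0.24],"xyz":[0,0,0],"grip":140},{"rot":[0,0,-0.36],"xyz":[0,0,0],"grip":140},{"rot":[0,0,-0.48],"xyz":[0,0,0],"grip":140},{"rot":[0,0,-0.6],"xyz":[0,0,0],"grip":140},{"rot":[0,0,-0.72],"xyz":[0,0,0],"grip":140},{"rot":[0,0,-0.84],"xyz":[0,0,0],"grip":140},{"rot":[0,0,-0.96],"xyz":[0,0,0],"grip":140}])

```text
clock: 18.72
tool_pos: [0.531, -0.2596, 0.28]
eef_rot: [0.209, 0.978, 0.0, -0.0]
contact_force: [0.4, 0.2, -0.4]
opening: 0.453
finger_force: 0.0
```

```bash
python3 -c "
from h import *
go((.532,-.2596,.2045,66.6))"
```

```text
t18.7 p [ 0.531  -0.2596  0.28  ] psi 65.9 zax [-0.  0. -1.] q [ 0.43  0.59 -0.1   1.62  0.07  0.93  1.46] F [ 0.4  0.2 -0.4] M [-0.02 -0.04  0.01] open 0.453 ff 0.0
xyz [-0.001   0.0004  0.0755] rot [ 0.    -0.001 -0.013]
```

>>> carry_out(plan=[{"rot":[0,0,-0.01],"xyz":[-0.001,0,0.025],"grip":140},{"rot":[0,0,-0.01],"xyz":[-0.001,0,0.05],"grip":140},{"rot":[0,0,-0.01],"xyz":[-0.001,0,0.076],"grip":140},{"rot":[0,0,-0.01],"xyz":[-0.001,0,0.076],"grip":160},{"rot":[0,0,-0.01],"xyz":[-0.001,0,0.076],"grip":200},{"rot":[0,0,-0.01],"xyz":[-0.001,0,0.076],"grip":230},{"rot":[0,0,-0.01],"xyz":[-0.001,0,0.076],"grip":255},{"rot":[0,0,-0.01],"xyz":[-0.001,0,0.076],"grip":255}], squeeze=10)

```text
clock: 19.38
tool_pos: [0.5331, -0.2605, 0.206]
eef_rot: [0.207, 0.978, -0.0, 0.002]
contact_force: [0.4, 0.2, 1.3]
opening: 0.133
finger_force: 10.0
```

>>> carry_out(plan=[{"rot":[0,0,0],"xyz":[0,0,0],"grip":255},{"rot":[0,0,0],"xyz":[0,0,0],"grip":255},{"rot":[0,0,0],"xyz":[0,0,0],"grip":255}], squeeze=40)

```text
clock: 19.63
tool_pos: [0.5331, -0.2605, 0.2059]
eef_rot: [0.207, 0.978, -0.0, 0.002]
contact_force: [0.5, -0.5, 6.6]
opening: 0.132
finger_force: 40.0
```

```bash
python3 -c "
from h import *
go()"
```

```text
t19.6 p [ 0.5331 -0.2605  0.2059] psi 66.1 zax [ 0.003 -0.001 -1.   ] q [ 0.43  0.68 -0.09  1.71  0.09  0.75  1.45] F [ 0.5 -0.5  6.6] M [ 0.02  0.   -0.03] open 0.132 ff 40.0
```

>>> carry_out(plan=[{"rot":[0,0,0.12],"xyz":[0,0,0.0003],"grip":255},{"rot":[0,0,0.24],"xyz":[0,0,0.0006],"grip":255},{"rot":[0,0,0.36],"xyz":[0,0,0.0009],"grip":255},{"rot":[0,0,0.48],"xyz":[0,0,0.0012],"grip":255},{"rot":[0,0,0.6],"xyz":[0,0,0.0015],"grip":255},{"rot":[0,0,0.72],"xyz":[0,0,0.0018],"grip":255},{"rot":[0,0,0.84],"xyz":[0,0,0.0021],"grip":255},{"rot":[0,0,0.96],"xyz":[0,0,0.0024],"grip":255}])

```text
clock: 20.3
tool_pos: [0.5327, -0.2608, 0.2035]
eef_rot: [0.637, 0.77, 0.0, 0.001]
contact_force: [-1.5, -0.8, 6.4]
opening: 0.125
finger_force: 40.0
```

>>> carry_out(plan=[{"rot":[0,0,0.08],"xyz":[0,0,0.0002],"grip":255},{"rot":[0,0,0.16],"xyz":[0,0,0.0004],"grip":255},{"rot":[0,0,0.24],"xyz":[0,0,0.0006],"grip":255},{"rot":[0,0,0.3],"xyz":[0,0,0.0007],"grip":255},{"rot":[0,0,0.3],"xyz":[0,0,0.0007],"grip":255}])

```text
clock: 20.72
tool_pos: [0.5326, -0.2609, 0.2027]
eef_rot: [0.744, 0.668, 0.0, 0.001]
contact_force: [-0.3, -0.2, 8.1]
opening: 0.133
finger_force: 40.0
```

```bash
python3 -c "
from h import *
go()"
```

```text
t20.7 p [ 0.5326 -0.2609  0.2027] psi -6.2 zax [ 0.002 -0.002 -1.   ] q [ 0.22  0.71  0.28  1.72 -0.27  0.75  0.52] F [-0.3 -0.2  8.1] M [-0.16  0.34  0.  ] open 0.133 ff 40.0
```

>>> carry_out(plan=[{"rot":[0,0,0.07],"xyz":[0,0,0.0002],"grip":255},{"rot":[0,0,0.14],"xyz":[0,0,0.0003],"grip":255},{"rot":[0,0,0.2],"xyz":[0,0,0.0003],"grip":255},{"rot":[0,0,0.2],"xyz":[0,0,0.0003],"grip":255}])

```text
clock: 21.05
tool_pos: [0.5325, -0.261, 0.2025]
eef_rot: [0.806, 0.591, -0.0, 0.001]
contact_force: [-1.5, -1.3, 7.5]
opening: 0.137
finger_force: 42.0
```

```bash
python3 -c "
from h import *
go()"
```

```text
t21.1 p [ 0.5325 -0.261   0.2025] psi -17.5 zax [ 0.001 -0.002 -1.   ] q [ 0.18  0.71  0.34  1.72 -0.32  0.76  0.38] F [-1.5 -1.3  7.5] M [-0.26  0.45  0.88] open 0.137 ff 42.0
```

>>> carry_out(plan=[{"rot":[0,0,0],"xyz":[0,0,0],"grip":200},{"rot":[0,0,0],"xyz":[0,0,0],"grip":150},{"rot":[0,0,0],"xyz":[0,0,0],"grip":140},{"rot":[0,0,0],"xyz":[0,0,-0.02],"grip":140},{"rot":[0,0,0],"xyz":[0,0,-0.05],"grip":140},{"rot":[0,0,0],"xyz":[0,0,-0.08],"grip":140},{"rot":[0,0,0.11],"xyz":[0,0,-0.08],"grip":140},{"rot":[0,0,0.22],"xyz":[0,0,-0.08],"grip":140}])

```text
clock: 21.72
tool_pos: [0.5329, -0.2605, 0.2829]
eef_rot: [0.868, 0.497, 0.001, 0.001]
contact_force: [-0.5, -0.2, -0.4]
opening: 0.455
finger_force: 0.0
```

```bash
python3 -c "
from h import *
go((.4582,-.4009,.28,-81.3))"
```

```text
t21.7 p [ 0.5329 -0.2605  0.2829] psi -30.4 zax [ 0.004 -0.001 -1.   ] q [ 0.12  0.63  0.45  1.63 -0.33  0.95  0.16] F [-0.5 -0.2 -0.4] M [-0.03  0.09 -0.07] open 0.455 ff 0.0
xyz [-0.1589  0.0067  0.0027] rot [ 0.003 -0.003  0.888]
```

>>> carry_out(plan=[{"rot":[0,0,0.11],"xyz":[-0.022,0.001,0],"grip":140},{"rot":[0,0,0.22],"xyz":[-0.045,0.002,0],"grip":140},{"rot":[0,0,0.33],"xyz":[-0.068,0.003,0],"grip":140},{"rot":[0,0,0.44],"xyz":[-0.091,0.004,0],"grip":140},{"rot":[0,0,0.55],"xyz":[-0.114,0.005,0],"grip":140},{"rot":[0,0,0.66],"xyz":[-0.137,0.006,0],"grip":140},{"rot":[0,0,0.77],"xyz":[-0.159,0.007,0],"grip":140},{"rot":[0,0,0.89],"xyz":[-0.159,0.007,0],"grip":140}])

```text
clock: 22.38
tool_pos: [0.4544, -0.4057, 0.2813]
eef_rot: [0.997, 0.071, -0.001, 0.002]
contact_force: [0.2, -0.2, 0.7]
opening: 0.456
finger_force: 0.0
```

```bash
python3 -c "
from h import *
go((.4582,-.4009,.2045,-81.3))"
```

```text
t22.4 p [ 0.4544 -0.4057  0.2813] psi -81.8 zax [-0.002 -0.003 -1.   ] q [ 0.28  0.71  0.7   1.59 -0.51  1.03 -0.3 ] F [ 0.2 -0.2  0.7] M [-0.08  0.17 -0.  ] open 0.456 ff 0.0
xyz [ 0.0046 -0.0044  0.0768] rot [ 0.003  0.002 -0.009]
```

>>> carry_out(plan=[{"rot":[0,0,0],"xyz":[0,0,0],"grip":140},{"rot":[0,0,0],"xyz":[0,0,0],"grip":140},{"rot":[0,0,0],"xyz":[0,0,0],"grip":140}])

```text
clock: 22.63
tool_pos: [0.459, -0.3998, 0.2805]
eef_rot: [0.997, 0.08, 0.0, -0.001]
contact_force: [0.9, -0.0, 0.3]
opening: 0.45
finger_force: 0.0
```

```bash
python3 -c "
from h import *
go((.4582,-.4009,.2045,-81.3))"
```

```text
t22.6 p [ 0.459  -0.3998  0.2805] psi -80.9 zax [-0.     0.001 -1.   ] q [ 0.28  0.71  0.69  1.59 -0.51  1.03 -0.29] F [ 0.9 -0.   0.3] M [-0.02  0.1  -0.  ] open 0.450 ff 0.0
xyz [-0.001  0.001  0.076] rot [-0.001 -0.     0.008]
```

>>> carry_out(plan=[{"rot":[0,0,0.01],"xyz":[-0.001,0.001,0.025],"grip":140},{"rot":[0,0,0.01],"xyz":[-0.001,0.001,0.05],"grip":140},{"rot":[0,0,0.01],"xyz":[-0.001,0.001,0.076],"grip":140},{"rot":[0,0,0.01],"xyz":[-0.001,0.001,0.076],"grip":160},{"rot":[0,0,0.01],"xyz":[-0.001,0.001,0.076],"grip":200},{"rot":[0,0,0.01],"xyz":[-0.001,0.001,0.076],"grip":230},{"rot":[0,0,0.01],"xyz":[-0.001,0.001,0.076],"grip":255},{"rot":[0,0,0.01],"xyz":[-0.001,0.001,0.076],"grip":255}], squeeze=10)

```text
clock: 23.3
tool_pos: [0.4581, -0.402, 0.2067]
eef_rot: [0.997, 0.073, 0.001, 0.0]
contact_force: [0.1, 1.5, 5.3]
opening: 0.139
finger_force: 10.0
```

>>> carry_out(plan=[{"rot":[0,0,0],"xyz":[0,0,0],"grip":255},{"rot":[0,0,0],"xyz":[0,0,0],"grip":255},{"rot":[0,0,0],"xyz":[0,0,0],"grip":255}], squeeze=40)

```text
clock: 23.55
tool_pos: [0.4581, -0.402, 0.2066]
eef_rot: [0.997, 0.073, 0.001, 0.0]
contact_force: [-1.0, 3.8, 6.6]
opening: 0.132
finger_force: 39.9
```

>>> carry_out(plan=[{"rot":[0,0,0.12],"xyz":[0,0,0.0003],"grip":255},{"rot":[0,0,0.24],"xyz":[0,0,0.0006],"grip":255},{"rot":[0,0,0.36],"xyz":[0,0,0.0009],"grip":255},{"rot":[0,0,0.48],"xyz":[0,0,0.0012],"grip":255},{"rot":[0,0,0.6],"xyz":[0,0,0.0015],"grip":255},{"rot":[0,0,0.72],"xyz":[0,0,0.0018],"grip":255},{"rot":[0,0,0.84],"xyz":[0,0,0.0021],"grip":255},{"rot":[0,0,0.96],"xyz":[0,0,0.0024],"grip":255}])

```text
clock: 24.22
tool_pos: [0.458, -0.4021, 0.2043]
eef_rot: [0.917, -0.399, 0.001, -0.0]
contact_force: [-1.3, 3.0, 5.9]
opening: 0.133
finger_force: 39.9
```

```bash
python3 -c "
from h import *
go()"
```

```text
t24.2 p [ 0.458  -0.4021  0.2043] psi -137.0 zax [ 0.002 -0.    -1.   ] q [ 0.2   0.88  0.89  1.68 -0.81  0.99 -1.  ] F [-1.3  3.   5.9] M [0.66 0.43 0.1 ] open 0.133 ff 39.9
```

>>> carry_out(plan=[{"rot":[0,0,0.08],"xyz":[0,0,0.0002],"grip":255},{"rot":[0,0,0.16],"xyz":[0,0,0.0004],"grip":255},{"rot":[0,0,0.24],"xyz":[0,0,0.0006],"grip":255},{"rot":[0,0,0.32],"xyz":[0,0,0.0007],"grip":255},{"rot":[0,0,0.38],"xyz":[0,0,0.0007],"grip":255},{"rot":[0,0,0.38],"xyz":[0,0,0.0007],"grip":255}])

```text
clock: 24.72
tool_pos: [0.458, -0.4021, 0.2034]
eef_rot: [0.826, -0.563, 0.001, -0.0]
contact_force: [-0.4, 3.8, 6.7]
opening: 0.133
finger_force: 40.0
```

```bash
python3 -c "
from h import *
go()"
```

```text
t24.7 p [ 0.458  -0.4021  0.2034] psi -158.6 zax [ 0.001 -0.    -1.   ] q [ 0.17  0.93  0.99  1.68 -0.89  1.04 -1.31] F [-0.4  3.8  6.7] M [0.79 0.3  0.02] open 0.133 ff 40.0
```

>>> carry_out(plan=[{"rot":[0,0,0.07],"xyz":[0,0,0.0002],"grip":255},{"rot":[0,0,0.14],"xyz":[0,0,0.0003],"grip":255},{"rot":[0,0,0.18],"xyz":[0,0,0.0003],"grip":255},{"rot":[0,0,0.18],"xyz":[0,0,0.0003],"grip":255}])

```text
clock: 25.05
tool_pos: [0.4581, -0.4023, 0.2033]
eef_rot: [0.774, -0.634, 0.001, -0.0]
contact_force: [-1.2, 2.8, 7.1]
opening: 0.144
finger_force: 43.6
```

```bash
python3 -c "
from h import *
go()"
```

```text
t25.1 p [ 0.4581 -0.4023  0.2033] psi -168.6 zax [ 0.001 -0.001 -1.   ] q [ 0.16  0.94  1.02  1.68 -0.91  1.06 -1.46] F [-1.2  2.8  7.1] M [0.69 0.35 1.  ] open 0.144 ff 43.6
```

All four screws have hit their stops. Releasing and backing off to check.

>>> carry_out(plan=[{"rot":[0,0,0],"xyz":[0,0,0],"grip":200},{"rot":[0,0,0],"xyz":[0,0,0],"grip":150},{"rot":[0,0,0],"xyz":[0,0,0],"grip":140},{"rot":[0,0,0],"xyz":[0,0,-0.02],"grip":140},{"rot":[0,0,0],"xyz":[0,0,-0.05],"grip":140},{"rot":[0,0,0],"xyz":[0,0,-0.085],"grip":140},{"rot":[0,0,0],"xyz":[0,0,-0.125],"grip":140},{"rot":[0,0,0],"xyz":[0,0,-0.165],"grip":140}])

```text
clock: 25.72
tool_pos: [0.457, -0.4019, 0.368]
eef_rot: [0.773, -0.635, -0.001, 0.0]
contact_force: [1.7, 0.0, -0.4]
opening: 0.449
finger_force: 0.0
```

```bash
python3 -c "
from h import *
go((.47,-.05,.38,-150),(.47,.15,.38,-120))"
```

```text
t25.7 p [ 0.457  -0.4019  0.368 ] psi -168.8 zax [-0.001  0.    -1.   ] q [ 0.12  0.78  1.16  1.46 -0.72  1.37 -1.63] F [ 1.7  0.  -0.4] M [0.03 0.05 0.01] open 0.449 ff 0.0
xyz [-0.3427 -0.0808 -0.0119] rot [ 0.001  0.001 -0.329]
xyz [-0.5389 -0.1196 -0.0118] rot [ 0.001  0.001 -0.852]
```

>>> carry_out(plan=[{"rot":[0,0,-0.06],"xyz":[-0.036,-0.009,-0.01],"grip":140},{"rot":[0,0,-0.12],"xyz":[-0.072,-0.018,-0.012],"grip":140},{"rot":[0,0,-0.18],"xyz":[-0.108,-0.027,-0.012],"grip":140},{"rot":[0,0,-0.24],"xyz":[-0.144,-0.036,-0.012],"grip":140},{"rot":[0,0,-0.3],"xyz":[-0.18,-0.045,-0.012],"grip":140},{"rot":[0,0,-0.36],"xyz":[-0.216,-0.054,-0.012],"grip":140},{"rot":[0,0,-0.42],"xyz":[-0.252,-0.062,-0.012],"grip":140},{"rot":[0,0,-0.48],"xyz":[-0.288,-0.07,-0.012],"grip":140}])

```text
clock: 26.38
tool_pos: [0.4698, -0.1044, 0.3786]
eef_rot: [0.902, -0.432, 0.0, -0.0]
contact_force: [0.7, -0.6, 0.3]
opening: 0.453
finger_force: 0.0
```

>>> carry_out(plan=[{"rot":[0,0,-0.06],"xyz":[-0.025,0.01,0],"grip":140},{"rot":[0,0,-0.12],"xyz":[-0.05,0.02,0],"grip":140},{"rot":[0,0,-0.12],"xyz":[-0.075,0.03,0],"grip":140},{"rot":[0,0,-0.12],"xyz":[-0.1,0.04,0],"grip":140},{"rot":[0,0,-0.12],"xyz":[-0.12,0.05,0],"grip":140},{"rot":[0,0,-0.12],"xyz":[-0.12,0.05,0],"grip":140},{"rot":[0,0,-0.12],"xyz":[-0.12,0.05,0],"grip":140}])

```text
clock: 26.97
tool_pos: [0.3558, -0.043, 0.3786]
eef_rot: [0.926, -0.377, 0.0, -0.001]
contact_force: [0.5, -0.1, 0.8]
opening: 0.448
finger_force: 0.0
```

Run:
```python
from h import *
go()
im=r.snapshot("top"); c=cv2.resize(im[160:260,230:360],None,fx=6,fy=6,interpolation=cv2.INTER_CUBIC)
cv2.imwrite("pics/g4.png",cv2.cvtColor(c,cv2.COLOR_RGB2BGR))
```

```text
t27.0 p [ 0.3558 -0.043   0.3786] psi -134.3 zax [ 0.001  0.002 -1.   ] q [-0.98  0.4   1.44  2.09 -0.46  1.05 -1.65] F [ 0.5 -0.1  0.8] M [ 0.06  0.13 -0.02] open 0.448 ff 0.0
```

View pics/g4.png

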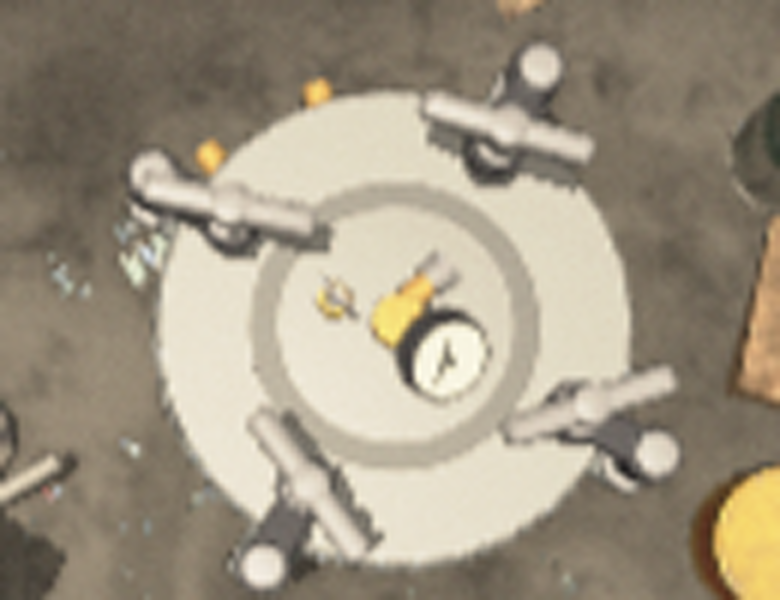

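The picture shows claw a in over the lid and all four bars turned by the expected amounts: b about 1.35 rad, c about 2.36, d about 1.4. The lid is centred and nothing beside the pot has moved. Handing in.

```bash
python3 -c "
from plant import r
print(r.finish_job())"
```

```text
the job is handed in; nothing more can be done
None
```

The job is handed in at about 27 s: claw a is swung in and all four screws are home on their stops in the order c, a, b, d. Each stop showed as a jump in the wrist moment. The last picture shows the lid centred; I did not measure its final height or tilt, and no verdict came back.

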